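Reset a bottle roller for a small jar and load it

ROBOT

A 6-joint arm with a two-finger parallel gripper is mounted at the origin on the work surface. World frame = base frame: x ahead of the robot, y to its left, z up, the work surface at z = 0. Lengths are in m, angles in rad, forces in N, time in s.
With the tool pointing down it reaches from about 0.3 to 0.775 m from the base axis. Payload 14.6 kg.
Tool frame: the origin (TCP) lies at the centre of the arm's flange, where the gripper is bolted on; the fingertips stand 199 mm ahead of it and the grasp point (between the pads) lies 180 mm ahead of it; z points along the fingers, y is the line along which they close (so a half turn about z gives the same grasp; the last joint's range is limited). The gripper opens to 94 mm and grips with 3 to 60 N. Pads are 16 mm wide; open, the fingers measure 119 mm over their backs; the gripper's body (75 mm by 177 mm) begins 78 mm behind the grasp point.
Start: joints at [-1.256, 0.3, 1.521, -0, 1.321, -0.067], TCP at [0.205, -0.51, 0.405] pointing down, gripper open.
Joint ranges: [-3.03, 3.03], [-0.79, 2.21], [0.23, 2.52], [-1.04, 4.18], [0, 3.07], [-2.55, 2.55]. Speed limits (rad/s): [2.22, 2.22, 2.57, 3.14, 3.14, 3.14].

INTERFACE

Orientations are given as [roll, pitch, yaw] about the fixed x, y, z axes, in that order (R = Rz(yaw) Ry(pitch) Rx(roll)).
In Python, from station import ctrl gives the robot as it stands. The module is installed in compiled form; this text tells all that it offers.
- The arm moves only by the tool servo_tool, never from a script. Its argument "motion" is a list of rows, each a list of 5 numbers: the closure, from 0 (fully open) to 1 (shut), then the shift along the world's x, y, z in cm, then the turn about the world's z in degrees. A call has 1 to 20 rows; each row is the pose to reach, as a shift and turn from the pose commanded when the call began; what a row does not reach only later rows make up. A row lasts 1/8 s, in which the tool goes at most 62.5 mm and 10.7 degrees, less where a joint would pass 70% of its speed; a pose out of reach is approached as far as the arm can. A call with a gripper value outside its range is refused whole. The fingers move at their own pace and stop on an object; "squeeze" is the grip in N (left out, the last holds). Time passes only in rows, so rows that repeat a pose let the fingers close. It gives the time, the measured TCP pose, the force, the opening and the grip force at its end, in the units of the state.
- ctrl.get_obs(): the state, without advancing time (a new reading comes with each control period).
- ctrl.camera(name): name is "scene" or "top" or "wrist"; returns a dict with "image" (384x512x3 uint8, red, green, blue), "fx", "fy", "cx", "cy" (pixels), "dist" ([k1, k2, p1, p2, k3] as OpenCV has them; the pictures are not rectified), "camera_from_world" (4x4, takes a point from world to camera coordinates); the wrist camera has in their place "hand_eye" (4x4, takes a point from camera to tool coordinates, whose origin is the TCP and whose axes are the flange's). Camera axes: x right, y up, looking along -z (the intrinsics and any distortion apply to the point x, -y, -z); pixel columns grow to the right and rows downward; lengths in m; the calibration is good to about 2 mm. A picture is of the moment at which its call begins: read the wrist's pose just before it. There is no depth.
- ctrl.hand_in(): hands the job in; it is judged then, once.
The state is a dict: "time_s": time; "qpos": joint angles; "joint_vel": joint speeds; "tau": joint torques, N m; "ee_pos": TCP position; "eef_rot": TCP orientation; "force": force on the tool from outside, world axes, zero at the start; "moment": the same for the moment, N m; "grip_width": finger opening in m; "grip_force": force on a finger pad.
Only numpy, scipy, OpenCV 4.12 (cv2) and the standard library are available. Lean on these libraries where they do the work, as an engineer would, in place of code of your own. Each camera call takes 0.05 s, during which the arm holds its last target. There are 200 camera calls.

TASK

The bottle roller is still spaced for wide bottles. Pull up its spring plunger, slide the idler roller two holes nearer to the drive roller and let the plunger drop fully home in that hole; then take the small steel jar from its rest and lay it gently on its side on the two rollers, in line with them and clear of the end plates. Leave the other things on the bench where they are.

Things in the scene. Friction and masses are not known exactly. Their poses are not given: they have to be found in the camera images.
- mill: the bottle roller (jar mill), fixed: white base 340 x 330 mm, 28 mm tall. Origin at bench level under the middle of its slide tube, x along the tube towards the drive roller, z up. In its frame (mm) the base spans x -170..170, y -130..200, the white drive housing x -57..150, y 112..194 up to z 120, the drive roller's end plate stands at x 70, y -115, up to z 103
- tube (a point): a point midway along the top face of the slide tube, a square steel tube of 30 x 30 mm along the mill's x, its top 60 mm above the bench. Four 10 mm holes stand in a row along its top, 22 mm apart, at 92, 70, 48 and 26 mm on the -x side of this point; the plunger starts in the outermost (92), the wanted hole is the one at 48
- carriage (a joint): position (m) of the idler's carriage along the mill's +x: 0 in the outermost hole, where it starts (within 1 mm); the holes are at 0, 0.022, 0.044, 0.066, with 1 mm play either way; two holes nearer is 0.044. Stops at -0.004 and 0.070. Slides freely (3 to 5 N) with the plunger up, locked with it home. An aluminium sleeve, 36 mm long, top at 66 mm, and a yoke with end plates at y +-105 mm
- plunger (a joint): how far the spring plunger is pulled up (m): 0 fully home in a hole, 0.012 its stop. The 8 mm round-nosed pin is clear of the hole from 0.009 on; let go between holes it rides on the tube at 0.008 to 0.009 and drops into the next hole that it is slid over. Pulling straight up takes 8 to 13 N. It stands upright on the sleeve, 62 mm from the idler's axis, on the side away from the drive roller
- knob (a point): centre of the underside of the plunger's round black pull knob, 106 mm above the bench when home; moves with plunger and carriage. The knob is 30 mm across and 16 mm tall above this point; below it a neck 13 mm across is bare for 20 mm (more when pulled) down to a fixed steel barrel 18 mm across. The idler's tyres begin 48 mm from the plunger's axis; the other sides are free
- idler: the idler roller on the carriage: origin at its middle on its axis, 85 mm above the bench; its axis is parallel to the mill's y. 210 mm long, a steel shaft with four black rubber tyres 28 mm in diameter and 12 mm wide, at 25 and 75 mm either side of the middle (tops 99 mm above the bench), held by end plates at 105 mm, 101 mm tall; turns freely
- drive_roller: the fixed drive roller, of the same form as the idler and parallel to it, origin at its middle on its axis, 85 mm above the bench, at x 70 mm of the mill. The axes are 100 mm apart at the start and 56 mm when set for the small jar, whose axis then lies midway between them, 119 mm above the bench, 20 mm above the tops of the tyres
- jar: the small steel milling jar, lying in its rest: a cylinder 60 mm in diameter and 105 mm long, with a stud of 18 mm diameter, 10 mm long, on its lid; 0.4 to 0.65 kg. Origin at its centre, y along its axis (lid at +y), 48 mm above the bench at the start. Its lid may point either way on the rollers
- rest: the grey plastic jar rest, fixed: a plate 96 x 112 mm, 10 mm thick, with two V ribs at y +-40 mm (10 mm thick, 36 mm tall) in which the jar lies along the rest's y; between the ribs 70 mm are free for the fingers, down to the plate. Origin under its centre at bench level
- big_jar: a larger steel milling jar, 90 mm across, 132 mm tall with its lid stud, standing upright; loose, leave it; origin at the centre of its underside
- reagent_bottle: an amber reagent bottle with a cap, 72 mm across, 155 mm tall; loose, leave it; origin at the centre of its underside
- white_bottle: a white plastic bottle with a cap, 80 mm across, 170 mm tall; loose, leave it; origin at the centre of its underside
- beaker: a small glass beaker, 54 mm across, 70 mm tall; loose, leave it; origin at the centre of its underside
- cork_ring: a cork flask ring lying flat, 100 mm across, 30 mm tall; loose, leave it; origin at the centre of its underside
- wash_bottle: a white squeeze wash bottle with a bent spout, 70 mm across, 178 mm tall; loose, leave it; origin at the centre of its underside
- paper_roll: a paper roll standing on end, 100 mm across, 100 mm tall; loose, leave it; origin at the centre of its underside
- hex_key: a steel hex key, 120 x 35 mm, 6 mm thick, lying on the base of the bottle roller in front of its housing; loose, leave it; origin at the centre of its underside
Not all that is in view belongs to the job. Leave any yellow look-alike of the jar alone.

How it is judged:
On the way, in this order (a step that is already met when the one before it is completed fails the run):
1. the plunger is pulled up clear of its hole (value of joint plunger above 0.006 m).
2. the carriage is locked two holes nearer to the drive roller: the plunger has dropped fully home there (value of joint carriage between 0.041 and 0.047 m and value of joint plunger below 0.002 m), for 0.3 s.
At the end, for the whole second after the job is handed in: Carriage in the hole two nearer the drive roller (within 3 mm), plunger home (under 2 mm up); small jar at rest on both rollers, axis midway and at rolling height (within 5 mm), in line (within 0.08 rad), centre within 45 mm of the rollers' middle; other things within 25 mm of their places (all of step 2 and x of jar in the frame of mill between 0.037 and 0.047 m and y of jar in the frame of mill between -0.045 and 0.045 m and z of jar in the frame of mill between 0.114 and 0.124 m and angle between the y axis of jar and the y axis of mill, either way round below 0.08 rad and contact force between jar and idler above 0.5 N and contact force between jar and drive_roller above 0.5 N and linear speed of jar below 0.01 m/s and angular speed of jar below 0.1 rad/s); the robot touches nothing.
It fails at once if the small jar is banged down: it strikes the bottle roller with more than 60 N (contact force between jar and mill above 60 N).
It fails at once if the small jar is dropped: it falls free from more than 11 mm above where it lies on the rollers (height (world z) of jar above 0.13 m and contact force between jar and anything else below 0.05 N).
It fails at once if another thing on the bench is moved by more than 25 mm (distance of any of big_jar, reagent_bottle, white_bottle, beaker, cork_ring, wash_bottle, paper_roll, hex_key from where it was at the start of the episode above 0.025 m).
It also fails if it takes over 61 s, if anything falls off the work surface, if the arm or the gripper's body presses on something with over 40 N, if the wrist force passes 120 N, or if a joint passes its speed limit or range.

## Working session

There is one attempt and no reset: what is moved stays moved. The work goes in short steps, Python scripts to look and compute and a tool call to move; the robot and the scene stay as the last step left them, time stands still between calls to the robot, and variables do not carry over. Pictures are saved under pics/ and viewed, at most 10 in all, crops included, and the job is handed in when it is done.

Besides the shell and the picture viewer there is one more tool, called by a JSON object that holds its "api" and its "payload", one argument or row to a line. servo_tool: Moves the arm, as the interface text tells. Its arguments: {"type":"object","properties":{"motion":{"type":"array","items":{"type":"array","items":{"type":"number"}}},"squeeze":{"type":"number"}},"required":["motion"]}

```bash
mkdir -p pics
cat > h.py <<'E'
import numpy as np, cv2
from station import ctrl
from scipy.spatial.transform import Rotation as R
def cam(n):
    o=ctrl.get_obs(); c=ctrl.camera(n)
    if n=='wrist':
        T=np.eye(4);T[:3,:3]=R.from_euler('xyz',o['eef_rot']).as_matrix();T[:3,3]=o['ee_pos']
        c['wc']=T@np.array(c['hand_eye'])
    else: c['wc']=np.linalg.inv(np.array(c['camera_from_world']))
    c['K']=np.array([[c['fx'],0,c['cx']],[0,c['fy'],c['cy']],[0,0,1.]]);c['d']=np.array(c['dist'],float)
    return c
def save(c,f): cv2.imwrite('pics/'+f,c['image'][:,:,::-1])
def ray(c,uv):
    p=cv2.undistortPoints(np.array([[uv]],float),c['K'],c['d'])[0,0]
    return c['wc'][:3,3],c['wc'][:3,:3]@np.array([p[0],-p[1],-1])
def at(c,uv,z):
    o,d=ray(c,uv); return o+d*(z-o[2])/d[2]
def proj(c,P):
    q=(np.linalg.inv(c['wc'])@np.c_[np.atleast_2d(P),np.ones(len(np.atleast_2d(P)))].T)[:3].T*[1,-1,-1]
    return cv2.projectPoints(q,np.zeros(3),np.zeros(3),c['K'],c['d'])[0][:,0]
E
python3 - <<'E'
from h import *
import pickle
d={}
for n in ('scene','top','wrist'):
    c=cam(n);d[n]=c;save(c,n+'0.png');print(n,c['wc'].round(3).tolist(),c['fx'],c['dist'])
pickle.dump(d,open('c0.pkl','wb'))
a=np.vstack([d['scene']['image'],d['top']['image']])
o=ctrl.get_obs();print(o['time_s'],o['ee_pos'],o['eef_rot'],o['grip_width'])
E
```

```text
scene [[0.777, -0.306, 0.55, 1.256], [0.629, 0.404, -0.664, -0.96], [-0.019, 0.862, 0.507, 0.813], [0.0, 0.0, 0.0, 1.0]] 383.1834101969632 [-0.01556069  0.          0.          0.          0.        ]
top [[-0.006, 0.991, -0.132, 0.336], [-1.0, -0.006, 0.003, -0.018], [0.002, 0.132, 0.991, 1.203], [0.0, 0.0, 0.0, 1.0]] 355.8915154413902 [-0.02175261  0.          0.          0.          0.        ]
wrist [[0.373, 0.902, 0.217, 0.268], [-0.928, 0.363, 0.086, -0.485], [-0.001, -0.233, 0.972, 0.384], [0.0, 0.0, 0.0, 1.0]] 283.74136446103233 [-0.02893474  0.          0.          0.          0.        ]
0.15 [ 0.20492042 -0.51037634  0.40422567] [-3.14072311e+00 -4.40047037e-05  3.81794137e-01] 0.09380987088181912
```

View pics/top0.png

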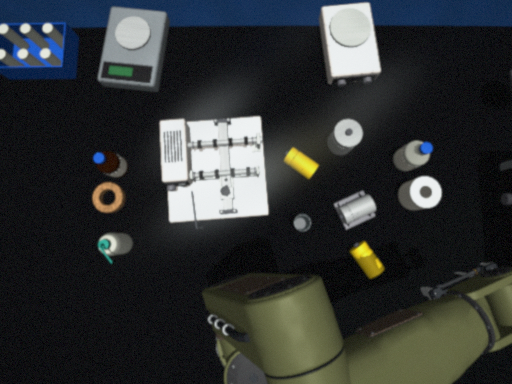

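View pics/scene0.png

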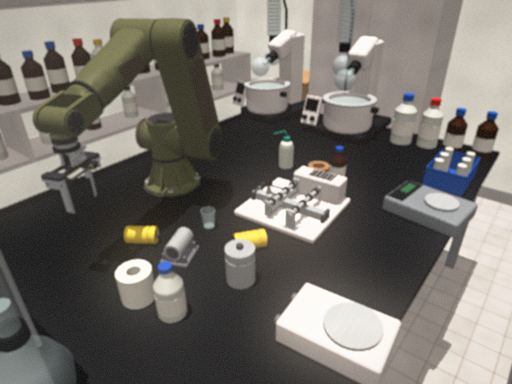

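The top view shows the mill base with corners at about (160,121), (262,117), (268,214), (169,221), with the knob at (225,190). There are three jar-like candidates: a grey steel one in the grey rest at (355,209), and yellow ones at (301,163) and (367,259). The steel one in the rest fits the description; I'll confirm it in a wrist crop.

Run:
```python
from h import *
import pickle
c=pickle.load(open('c0.pkl','rb'))['top']
for uv in [(160,121),(262,117),(268,214),(169,221)]: print('base',at(c,uv,.028).round(3))
print('knob',at(c,(225,190),.122).round(3),'jar',at(c,(337,214),.06).round(3),at(c,(374,202),.06).round(3),at(c,(355,209),.07).round(3))
for n,uv,z in [('beaker',(302,222),.07),('amber',(99,158),.155),('yel',(301,163),.03),('big',(348,133),.13),('yel2',(367,259),.03)]: print(n,at(c,uv,z).round(3))
```

```text
base [0.73  0.322 0.028]
base [ 0.742 -0.027  0.028]
base [ 0.41  -0.045  0.028]
base [0.389 0.282 0.028]
knob [0.478 0.088 0.122] jar [ 0.406 -0.266  0.06 ] [ 0.444 -0.387  0.06 ] [ 0.421 -0.322  0.07 ]
beaker [ 0.381 -0.152  0.07 ]
amber [0.574 0.467 0.155]
yel [ 0.58  -0.157  0.03 ]
big [ 0.654 -0.294  0.13 ]
yel2 [ 0.261 -0.365  0.03 ]
```

{"api": "servo_tool", "payload": {
  "motion": [
    [0, 4, 4, 0, 0],
    [0, 8, 8, 0, 0],
    [0, 12, 12, 0, 0],
    [0, 16, 16, 0, 0],
    [0, 20, 20, 0, 0],
    [0, 20, 20, 0, 0],
    [0, 20, 20, 0, 0],
    [0, 20, 20, 0, 0]
  ]
}}

```text
time_s: 1.15
ee_pos: [0.4042, -0.3112, 0.4046]
eef_rot: [-3.141, 0.0, 0.38]
force: [-0.1, -0.8, -0.8]
grip_width: 0.0941
grip_force: 0.0
```

Run:
```python
from h import *
import pickle
c=cam('wrist');pickle.dump(c,open('cj.pkl','wb'));cv2.imwrite('pics/j1.png',cv2.resize(c['image'][:,:,::-1],(800,600),interpolation=2))
```

```text
(no output)
```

View pics/j1.png

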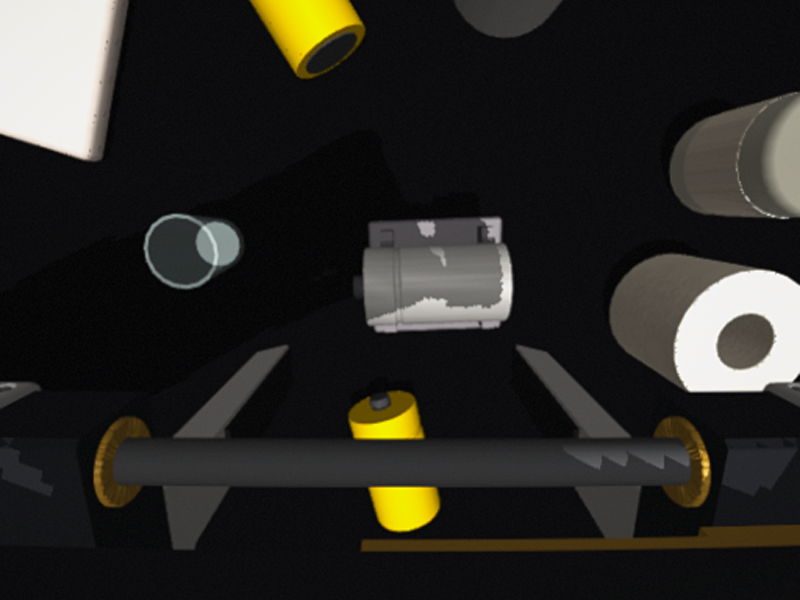

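{"api": "servo_tool", "payload": {
  "motion": [
    [0, 2, 6, 0, 0],
    [0, 4, 12, 0, 0],
    [0, 6, 18, 0, 0],
    [0, 8, 24, 0, 0],
    [0, 10, 30, 0, 0],
    [0, 11, 36, 0, 0],
    [0, 11, 40, 0, 0],
    [0, 11, 40, 0, 0],
    [0, 11, 40, 0, 0],
    [0, 11, 40, 0, 0]
  ]
}}

```text
time_s: 2.45
ee_pos: [0.515, 0.0883, 0.4047]
eef_rot: [3.141, -0.0, 0.38]
force: [0.4, -0.6, 0.4]
grip_width: 0.094
grip_force: 0.0
```

Run:
```python
from h import *
import pickle
c=cam('wrist');pickle.dump(c,open('cm.pkl','wb'));cv2.imwrite('pics/m1.png',cv2.resize(c['image'][:,:,::-1],(800,600),interpolation=2))
```

```text
(no output)
```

View pics/m1.png

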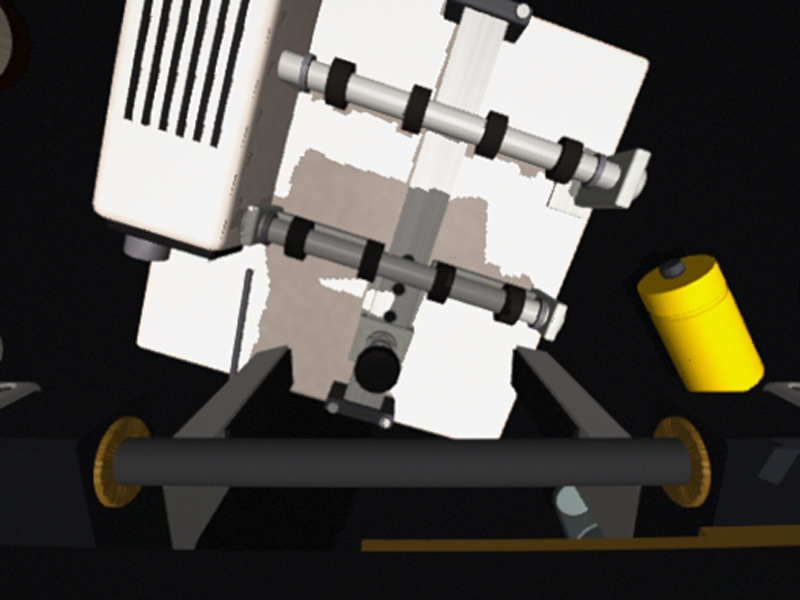

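The j1 picture confirms the steel jar at (438,285), with its lid stud at the left (358,287), lying in the grey rest. The others are yellow. In m1, the drive tyres are at (340,83), (416,109), (494,134), (569,159), the idler tyres at (297,237), (371,260), (442,282), (510,304), and the knob is at (378,369).

Run:
```python
from h import *
import pickle
from scipy.optimize import least_squares
c=pickle.load(open('cm.pkl','rb'))
uv=np.array([(340,83),(416,109),(494,134),(569,159),(297,237),(371,260),(442,282),(510,304),(378,369),(648,62)])*.64
ys=[.075,.025,-.025,-.075]
P=np.array([(.07,y,.086) for y in ys]+[(-.03,y,.086) for y in ys]+[(-.092,0,.122),(.17,-.13,.028)])
def W(p,P):
    R_=R.from_euler('z',p[2]).as_matrix(); return P@R_.T+[p[0],p[1],0]
f=lambda p:(proj(c,W(p,P))-uv).ravel()
s=least_squares(f,[.57,.13,.06],loss='soft_l1');p=s.x
print('mill',p.round(4),np.degrees(p[2]),s.fun.reshape(-1,2).round(1).tolist())
print('knob',W(p,P[8:9]).round(4),at(c,uv[8],.122).round(4))
print('target jar',W(p,np.array([[.042,0,.119]])).round(4))
# jar: corners of outline
c=pickle.load(open('cj.pkl','rb'))
J=np.array([(364,287),(512,282)])*.64  # end mid points
a,b=[at(c,q,.05) for q in J]
print('jar ends',a.round(4),b.round(4),np.linalg.norm(a-b),(a+b)/2)
uj=np.array([(354,287)])*.64
# fit cylinder silhouette: end circles
t=np.linspace(0,2*np.pi,60)
def box(q):
    d=np.array([-np.sin(q[2]),np.cos(q[2]),0]);n=np.array([d[1],-d[0],0]);C=np.array([q[0],q[1],.048]);o=[]
    for s_ in (1,-1): o.append(C+s_*d*.0525+.03*(np.cos(t)[:,None]*n+np.sin(t)[:,None]*[0,0,1]))
    h=cv2.convexHull(proj(c,np.vstack(o)).astype(np.float32))[:,0];return h
# segmentation-less: measured extreme lines (top edge y, bottom edge, left, right)
m=np.array([364,512,246,327])*.64 # left,right extremes; top edge at x=440, bottom edge at x=440
def g(q):
    h=box(q);h=h/.64
    h=np.vstack([h,h[:1]])
    def edge(x):
        r=[]
        for A,B in zip(h[:-1],h[1:]):
            if (A[0]-x)*(B[0]-x)<0: r.append(A[1]+(B[1]-A[1])*(x-A[0])/(B[0]-A[0]))
        return min(r),max(r)
    t1,b1=edge(385);t2,b2=edge(490)
    return np.array([h[:,0].min()-364,h[:,0].max()-513,t1-249,t2-243,b1-329,b2-322])
s=least_squares(g,[.42,-.32,.3],diff_step=1e-3,loss='soft_l1');print('jar',s.x.round(4),s.fun.round(1), np.degrees(s.x[2]))
for k in ('yel',): print(at(c,(305*.64,50*.64),.03))
I=c['image'];cv2.imwrite('pics/jc.png',cv2.resize(I[120:240,200:360,::-1],(800,600),interpolation=2))
```

```text
mill [0.569  0.0961 0.0723] 4.142348319669178 [[0.4, -0.3], [0.8, -0.3], [-1.3, 0.1], [-2.8, 0.4], [1.6, 0.2], [0.1, -0.1], [-0.4, 0.1], [-0.2, -0.1], [-0.6, 2.2], [4.6, -2.8]]
knob [[0.4772 0.0894 0.122 ]] [0.4796 0.0897 0.122 ]
target jar [[0.6109 0.0991 0.119 ]]
jar ends [ 0.3999 -0.2823  0.05  ] [ 0.4457 -0.386   0.05  ] 0.11337155386108151 [ 0.42278849 -0.33417787  0.05      ]Traceback (most recent call last):
  File "<stdin>", line 39, in <module>
    return func(*args, **kwargs)
    result = trf(vector_fun.fun, vector_fun.jac, x0, f0, J0, lb, ub, ftol, xtol,
                 gtol, max_nfev, x_scale, loss_function, tr_solver,
                 tr_options.copy(), verbose, callback=callback_wrapped)
    return trf_no_bounds(
        fun, jac, x0, f0, J0, ftol, xtol, gtol, max_nfev, x_scale,
        loss_function, tr_solver, tr_options, verbose, callback=callback)
    f_new = fun(x_new)
    self._update_fun()
    ~~~~~~~~~~~~~~~~^^
    self.f = self.fun_wrapped(xp_copy(self.x))
             ~~~~~~~~~~~~~~~~^^^^^^^^^^^^^^^^^
    return np.atleast_1d(self.fun(x))
                         ~~~~~~~~^^^
    return self.f(x, *self.args, **self.kwargs)
           ~~~~~~^^^^^^^^^^^^^^^^^^^^^^^^^^^^^^
  File "<stdin>", line 37, in g
  File "<stdin>", line 36, in edge
ValueError: min() iterable argument is empty
```

Run:
```python
from h import *
import pickle
from scipy.optimize import least_squares
c=pickle.load(open('cm.pkl','rb'))
uv=np.array([(340,83),(416,109),(494,134),(569,159),(297,237),(371,260),(442,282),(510,304)])*.64
ys=[.075,.025,-.025,-.075]
P=np.array([(.07,y,0) for y in ys]+[(-.03,y,0) for y in ys])
def W(p,P):
    return P@R.from_euler('z',p[2]).as_matrix().T+[p[0],p[1],0]
for z in (None,.09,.095):
    f=lambda p:(proj(c,W(p,P+[0,0,p[3] if z is None else z]))-uv).ravel()
    s=least_squares(f,[.57,.1,.07,.09],loss='soft_l1',x_scale=[.01,.01,.1,.01]);p=s.x
    print('mill',p.round(4),s.cost,'knob',W(p,np.array([[-.092,0,0]])).round(4),'jar target',W(p,np.array([[.042,0,0]])).round(4))
print('knob seen',at(c,np.array((378,369))*.64,.115).round(4), 'holes',[at(c,np.array(q)*.64,.06).round(4) for q in ((399,289),(390,316))])
c=pickle.load(open('cj.pkl','rb'))
I=c['image'];sub=I[130:225,215:345]
cv2.imwrite('pics/jc.png',cv2.resize(sub[:,:,::-1],(780,570),interpolation=2))
o=ctrl.get_obs();print(o['qpos'],o['time_s'])
```

```text
mill [0.5689 0.096  0.0726 0.0884] 3.288877537528408 knob [[0.4772 0.0894 0.    ]] jar target [[0.6108 0.0991 0.    ]]
mill [0.5689 0.0961 0.0716 0.09  ] 3.6150504444145772 knob [[0.4771 0.0895 0.    ]] jar target [[0.6108 0.0991 0.    ]]
mill [0.5686 0.0963 0.0698 0.09  ] 8.89563546655615 knob [[0.4769 0.0899 0.    ]] jar target [[0.6105 0.0992 0.    ]]
knob seen [0.477  0.0891 0.115 ] holes [array([0.5211, 0.0923, 0.06  ]), array([0.4993, 0.0909, 0.06  ])]
[ 9.98940541e-02  2.38672950e-01  1.59842630e+00 -8.06713346e-05
  1.30440629e+00  1.29074335e+00] 2.5
```

View pics/jc.png

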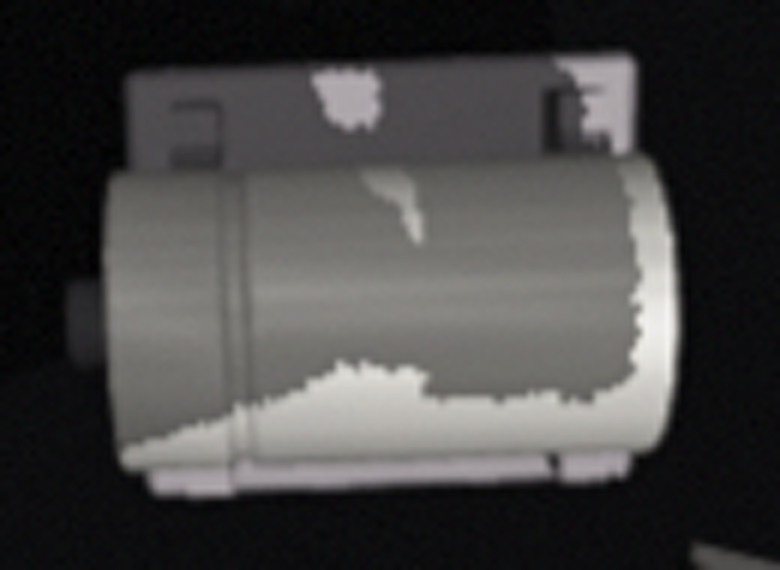

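The crop confirms the steel jar, with its stud at the left (85,320), its body from x 104 to 681, its top edge from (130,172) to (640,155), and its bottom edge from (130,470) to (650,450). I'll go to the knob now and fit the jar at the same time.

{"api": "servo_tool", "payload": {
  "motion": [
    [0, -2, 0, -2, -9],
    [0, -3.8, 0.1, -4, -17.6],
    [0, -3.8, 0.1, -6, -17.6],
    [0, -3.8, 0.1, -6, -17.6],
    [0, -3.8, 0.1, -8, -17.6],
    [0, -3.8, 0.1, -10, -17.6],
    [0, -3.8, 0.1, -11.1, -17.6],
    [0, -3.8, 0.1, -11.1, -17.6],
    [0, -3.8, 0.1, -11.1, -17.6]
  ]
}}

```text
time_s: 3.62
ee_pos: [0.4772, 0.0905, 0.2945]
eef_rot: [-3.142, -0.001, 0.075]
force: [0.6, -0.9, -0.1]
grip_width: 0.0936
grip_force: 0.0
```

Run:
```python
from h import *
import pickle
from scipy.optimize import least_squares
c=pickle.load(open('cj.pkl','rb'))
t=np.linspace(0,2*np.pi,120)
def hull(q):
    d=np.array([-np.sin(q[2]),np.cos(q[2]),0]);n=np.array([d[1],-d[0],0]);C=np.array([q[0],q[1],.048])
    o=[C+s*d*.0525+.03*(np.cos(t)[:,None]*n+np.sin(t)[:,None]*[0,0,1]) for s in (1,-1)]
    return cv2.convexHull(proj(c,np.vstack(o)).astype(np.float32))
M=np.array([(104,320),(681,320),(200,170),(400,163),(560,157),(200,467),(400,460),(560,453)])/6+[215-.4,130-.4]
g=lambda q:[cv2.pointPolygonTest(hull(q),tuple(map(float,m)),True) for m in M]
s=least_squares(g,[.42,-.33,.41],diff_step=1e-3);print('jar',s.x.round(4),s.fun.round(2),np.degrees(s.x[2]))
o=ctrl.get_obs();print(o['ee_pos'],o['eef_rot'],o['force'])
w=cam('wrist');print(w['image'].shape);cv2.imwrite('pics/k1.png',w['image'][150:,:,::-1])
```

```text
jar [ 0.422  -0.3319  0.4187] [-0.25 -0.25  0.29  0.37  0.37  0.34  0.28  0.47] 23.989577444699403
[0.47718556 0.09054938 0.2945022 ] [-3.14157325e+00 -1.16865386e-03  7.45275182e-02] [ 0.59739344 -0.88616811 -0.08871537]
(384, 512, 3)
```

View pics/k1.png

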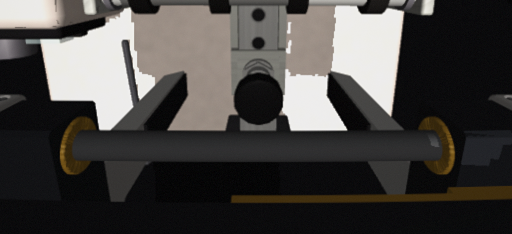

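The knob at (258,98) of the crop sits centred between the fingers, so I'm closing on it.

{"api": "servo_tool", "payload": {
  "motion": [
    [1, 0, 0, 0, 0],
    [1, 0, 0, 0, 0],
    [1, 0, 0, 0, 0],
    [1, 0, 0, 0, 0],
    [1, 0, 0, 0, 0],
    [1, 0, 0, 0, 0],
    [1, 0, 0, 0, 0],
    [1, 0, 0, 0, 0]
  ],
  "squeeze": 45
}}

```text
time_s: 4.68
ee_pos: [0.477, 0.0901, 0.2937]
eef_rot: [3.14, 0.0, 0.075]
force: [0.1, -7.0, 0.6]
grip_width: 0.0292
grip_force: 45.0
```

{"api": "servo_tool", "payload": {
  "motion": [
    [1, 0, 0, 0.3, 0],
    [1, 0, 0, 0.6, 0],
    [1, 0, 0, 0.9, 0],
    [1, 0, 0, 1.1, 0],
    [1, 0, 0, 1.1, 0],
    [1, 0, 0, 1.1, 0]
  ]
}}

```text
time_s: 5.42
ee_pos: [0.4767, 0.0901, 0.3034]
eef_rot: [3.14, 0.002, 0.075]
force: [3.8, -5.8, -13.5]
grip_width: 0.0291
grip_force: 45.0
```

{"api": "servo_tool", "payload": {
  "motion": [
    [1, 0, 0, 0.15, 0],
    [1, 0.2, 0.01, 0.15, 0],
    [1, 0.4, 0.03, 0.15, 0],
    [1, 0.6, 0.04, 0.15, 0],
    [1, 0.6, 0.04, 0.15, 0]
  ]
}}

```text
time_s: 6.05
ee_pos: [0.4824, 0.0905, 0.3044]
eef_rot: [3.14, 0.004, 0.075]
force: [-0.4, -4.9, -13.7]
grip_width: 0.0291
grip_force: 45.0
```

{"api": "servo_tool", "payload": {
  "motion": [
    [1, 0.6, 0.04, 0, 0],
    [1, 1.2, 0.09, 0, 0],
    [1, 1.8, 0.13, 0, 0],
    [1, 2.4, 0.17, 0, 0],
    [1, 3.0, 0.22, 0, 0],
    [1, 3.5, 0.25, 0, 0],
    [1, 3.84, 0.28, 0, 0],
    [1, 3.84, 0.28, 0, 0],
    [1, 3.84, 0.28, 0, 0]
  ]
}}

```text
time_s: 7.18
ee_pos: [0.5209, 0.0933, 0.3043]
eef_rot: [3.14, 0.004, 0.074]
force: [1.4, -5.6, -13.9]
grip_width: 0.0291
grip_force: 45.0
```

{"api": "servo_tool", "payload": {
  "motion": [
    [1, 0, 0, -0.3, 0],
    [1, 0, 0, -0.6, 0],
    [1, 0, 0, -0.9, 0],
    [1, 0, 0, -1.25, 0],
    [1, 0, 0, -1.25, 0],
    [1, 0, 0, -1.25, 0]
  ]
}}

```text
time_s: 7.92
ee_pos: [0.5214, 0.0933, 0.2937]
eef_rot: [3.141, -0.0, 0.074]
force: [0.7, -4.9, -0.6]
grip_width: 0.029
grip_force: 45.0
```

{"api": "servo_tool", "payload": {
  "motion": [
    [1, 0.15, 0, -0.1, 0],
    [1, 0.3, 0.02, -0.2, 0],
    [1, 0.3, 0.02, -0.2, 0],
    [1, 0.3, 0.02, -0.2, 0]
  ]
}}

```text
time_s: 8.43
ee_pos: [0.5238, 0.0935, 0.2934]
eef_rot: [3.14, 0.002, 0.075]
force: [-21.2, -8.4, 28.7]
grip_width: 0.029
grip_force: 45.0
```

It is locked: 21 N of side resistance and a hard stop going down. Releasing.

{"api": "servo_tool", "payload": {
  "motion": [
    [1, -0.3, -0.02, 0.2, 0],
    [1, -0.3, -0.02, 0.2, 0],
    [0, -0.3, -0.02, 0.2, 0],
    [0, -0.3, -0.02, 0.2, 0],
    [0, -0.3, -0.02, 0.2, 0],
    [0, -0.3, -0.02, 0.2, 0],
    [0, -0.3, -0.02, 0.2, 0],
    [0, -0.3, -0.02, 0.2, 0],
    [0, -0.3, -0.02, 4, 0],
    [0, -0.3, -0.02, 8, 0],
    [0, -0.3, -0.02, 12, 0],
    [0, -0.3, -0.02, 12, 0],
    [0, -0.3, -0.02, 12, 0]
  ]
}}

```text
time_s: 10.05
ee_pos: [0.5212, 0.0938, 0.4108]
eef_rot: [3.142, 0.001, 0.075]
force: [0.5, -0.5, -0.9]
grip_width: 0.0939
grip_force: 0.0
```

Run:
```python
from h import *
w=cam('wrist');cv2.imwrite('pics/k2.png',cv2.resize(w['image'][:,:,::-1],(800,600),interpolation=2))
import pickle;pickle.dump(w,open('cm2.pkl','wb'));print(ctrl.get_obs()['ee_pos'])
```

```text
[0.52122563 0.09380532 0.41039041]
```

View pics/k2.png

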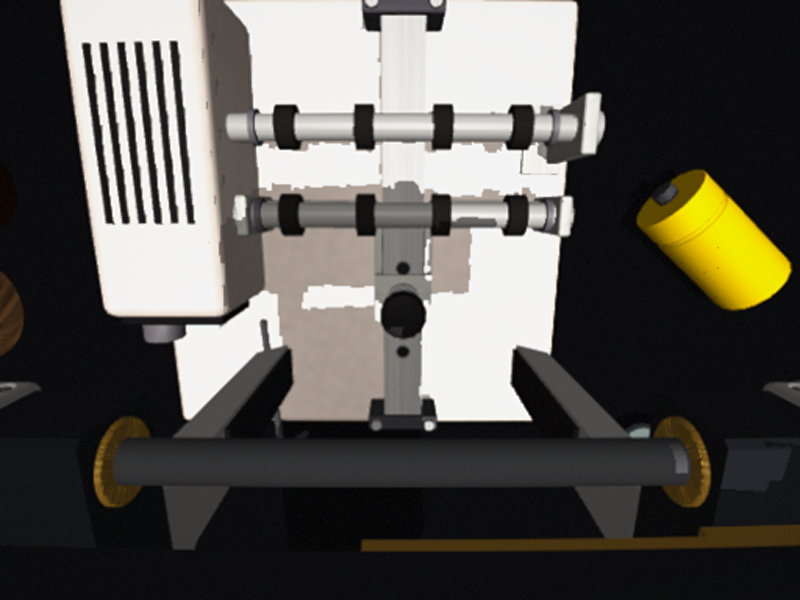

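Run:
```python
from h import *
import pickle
c=pickle.load(open('cm2.pkl','rb'));k=.64
P=lambda q,z:at(c,np.array(q)*k,z)
D=[P(q,.089) for q in ((286,127),(364,127),(443,127),(521,127))];I=[P(q,.089) for q in ((290,215),(365,214),(441,213),(516,214))]
print('sep',np.linalg.norm(np.mean(D,0)-np.mean(I,0)),'mid',((np.mean(D,0)+np.mean(I,0))/2).round(4))
v=(D[0]-D[3]+I[0]-I[3]);print('yaw',np.arctan2(-v[0],v[1]))
print('holes',P((403,268),.06).round(4),P((403,351),.06).round(4),'knob',P((403,314),.115).round(4),'hole92 px',proj(c,[[.477,.0895,.06]])/k)
w=c['image'];print(w[236:268,258].mean(1).round().tolist())
```

```text
sep 0.054604745058658026 mid [0.6102 0.0993 0.089 ]
yaw 0.07738428806484046
holes [0.5428 0.0942 0.06  ] [0.4775 0.0893 0.06  ] knob [0.521  0.0928 0.115 ] hole92 px [[402.66567885 351.60884748]]
[115.0, 116.0, 115.0, 115.0, 116.0, 114.0, 115.0, 116.0, 115.0, 115.0, 113.0, 116.0, 115.0, 115.0, 114.0, 114.0, 116.0, 115.0, 115.0, 114.0, 115.0, 115.0, 115.0, 115.0, 115.0, 114.0, 115.0, 118.0, 114.0, 66.0, 36.0, 41.0]
```

The carriage is at 44 mm: the roller separation measures about 55 mm and the knob is over the 48 mm hole. Now to the jar.

{"api": "servo_tool", "payload": {
  "motion": [
    [0, -1, -4, 0, 10],
    [0, -2, -8, 0, 20],
    [0, -3, -12, 0, 30],
    [0, -4, -16, 0, 40],
    [0, -5, -20, 0, 50],
    [0, -6, -24, 0, 60],
    [0, -7, -28, 0, 70],
    [0, -8, -32, 0, 80],
    [0, -9, -36, 0, 90],
    [0, -9.9, -40, 0, 100],
    [0, -9.9, -42.6, 0, 109.7],
    [0, -9.9, -42.6, 0, 109.7],
    [0, -9.9, -42.6, -4, 109.7],
    [0, -9.9, -42.6, -8, 109.7],
    [0, -9.9, -42.6, -11, 109.7],
    [0, -9.9, -42.6, -11, 109.7],
    [0, -9.9, -42.6, -11, 109.7]
  ]
}}

```text
time_s: 12.22
ee_pos: [0.4226, -0.3319, 0.3027]
eef_rot: [3.141, 0.001, 1.988]
force: [-0.3, -0.1, 0.1]
grip_width: 0.0938
grip_force: 0.0
```

Run:
```python
from h import *
w=cam('wrist');cv2.imwrite('pics/j2.png',w['image'][:,:,::-1]);print(proj(w,[[.422,-.3319,.078],[.422,-.332,.048]]))
```

```text
[[254.50079222 221.50576682]
 [254.71244203 210.71166289]]
```

View pics/j2.png

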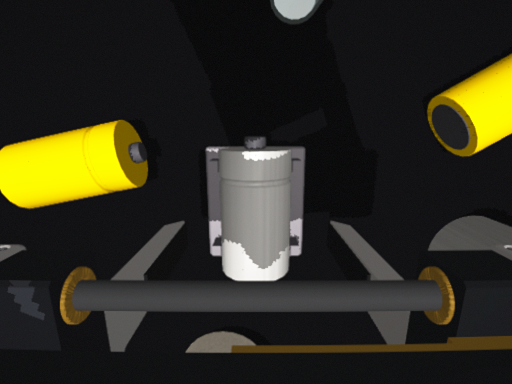

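The jar is centred at (255,215), aligned between the fingers. Descending and gripping.

{"api": "servo_tool", "payload": {
  "motion": [
    [0, 0, 0, -3, 0],
    [0, 0, 0, -5.5, 0],
    [0, 0, 0, -6.9, 0],
    [0, 0, 0, -6.9, 0],
    [0, 0, 0, -6.9, 0],
    [1, 0, 0, -6.9, 0],
    [1, 0, 0, -6.9, 0],
    [1, 0, 0, -6.9, 0],
    [1, 0, 0, -6.9, 0],
    [1, 0, 0, -6.9, 0],
    [1, 0, 0, -6.9, 0],
    [1, 0, 0, -6.9, 0]
  ],
  "squeeze": 40
}}

```text
time_s: 13.78
ee_pos: [0.4218, -0.3325, 0.2328]
eef_rot: [-3.14, -0.0, 1.989]
force: [-6.9, -2.3, 3.8]
grip_width: 0.0594
grip_force: 40.0
```

{"api": "servo_tool", "payload": {
  "motion": [
    [1, 0, 0, 1, 0],
    [1, 0, 0, 3, 0],
    [1, 0, 0, 6, 0],
    [1, 0, 0, 9, 0],
    [1, 0, 0, 12, 0],
    [1, 0, 0, 15, 0],
    [1, 0, 0, 16, 0],
    [1, 0, 0, 16, 0]
  ]
}}

```text
time_s: 14.78
ee_pos: [0.4223, -0.3321, 0.3924]
eef_rot: [3.142, 0.0, 1.989]
force: [0.1, 1.0, -5.9]
grip_width: 0.0593
grip_force: 40.0
```

{"api": "servo_tool", "payload": {
  "motion": [
    [1, 0.8, 2, 0.5, -1],
    [1, 2.4, 5.5, 0.5, -2.5],
    [1, 4, 9, 0.5, -4],
    [1, 5.5, 12.5, 0.5, -5.7],
    [1, 7, 16, 0.5, -7.3],
    [1, 8.5, 19.5, 0.5, -9],
    [1, 10, 23, 0.5, -10.5],
    [1, 11.5, 26.5, 0.5, -12],
    [1, 13, 30, 0.5, -13.7],
    [1, 14.5, 33.5, 0.5, -15.3],
    [1, 16, 37, 0.5, -17],
    [1, 17.5, 40, 0.5, -18.3],
    [1, 18.3, 42, 0.5, -19.2],
    [1, 18.8, 43.1, 0.5, -19.7],
    [1, 18.8, 43.1, 0.5, -19.7],
    [1, 18.8, 43.1, 0.5, -19.7],
    [1, 18.8, 43.1, 0.5, -19.7]
  ]
}}

```text
time_s: 16.9
ee_pos: [0.6102, 0.0981, 0.3977]
eef_rot: [3.142, 0.0, 1.645]
force: [-0.2, -0.2, -5.1]
grip_width: 0.0594
grip_force: 40.0
```

Run:
```python
from h import *
o=ctrl.get_obs();print(o['ee_pos'],o['eef_rot'])
w=cam('wrist');t=cam('top');save(t,'t2.png')
cv2.imwrite('pics/p1.png',w['image'][:,:,::-1])
```

```text
[0.61020143 0.09809982 0.39771918] [3.14151887e+00 6.81226078e-05 1.64472653e+00]
```

View pics/p1.png

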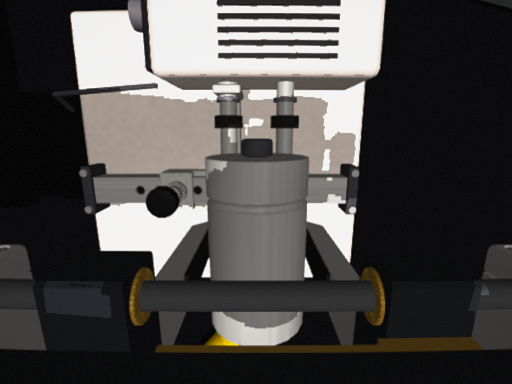

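The jar (x≈257) is centred between the rollers (x 230 and 286) and in line with them. Lowering.

{"api": "servo_tool", "payload": {
  "motion": [
    [1, 0, 0, -2, 0],
    [1, 0, 0, -4, 0],
    [1, 0, 0, -6, 0],
    [1, 0, 0, -7.5, 0],
    [1, 0, 0, -8.3, 0],
    [1, 0, 0, -8.6, 0],
    [1, 0, 0, -8.7, 0],
    [1, 0, 0, -8.8, 0],
    [1, 0, 0, -8.9, 0],
    [1, 0, 0, -9.0, 0],
    [1, 0, 0, -9.1, 0],
    [1, 0, 0, -9.1, 0]
  ]
}}

```text
time_s: 18.5
ee_pos: [0.6103, 0.0988, 0.3066]
eef_rot: [-3.141, 0.0, 1.645]
force: [0.8, -1.3, -4.0]
grip_width: 0.0592
grip_force: 40.0
```

{"api": "servo_tool", "payload": {
  "motion": [
    [1, 0, 0, -0.1, 0],
    [1, 0, 0, -0.15, 0],
    [1, 0, 0, -0.2, 0],
    [1, 0, 0, -0.25, 0],
    [1, 0, 0, -0.25, 0],
    [1, 0, 0, -0.25, 0]
  ]
}}

```text
time_s: 19.25
ee_pos: [0.6103, 0.0988, 0.3044]
eef_rot: [3.141, -0.0, 1.645]
force: [-2.7, 0.3, -0.3]
grip_width: 0.0589
grip_force: 40.0
```

{"api": "servo_tool", "payload": {
  "motion": [
    [1, 0, 0, -0.05, 0],
    [1, 0, 0, -0.08, 0],
    [1, 0, 0, -0.08, 0]
  ]
}}

```text
time_s: 19.62
ee_pos: [0.6103, 0.0988, 0.3043]
eef_rot: [3.141, 0.0, 1.645]
force: [-6.5, -0.5, 6.4]
grip_width: 0.0598
grip_force: 40.0
```

{"api": "servo_tool", "payload": {
  "motion": [
    [1, 0, 0, 0, 0],
    [1, 0, 0, 0, 0],
    [1, 0, 0, 0, 0]
  ],
  "squeeze": 3
}}

```text
time_s: 20.0
ee_pos: [0.6101, 0.0988, 0.3034]
eef_rot: [-3.141, -0.0, 1.645]
force: [-6.7, -0.5, 0.6]
grip_width: 0.0602
grip_force: 3.0
```

{"api": "servo_tool", "payload": {
  "motion": [
    [0.33, 0, 0, 0, 0],
    [0.25, 0, 0, 0, 0],
    [0.15, 0, 0, 0, 0],
    [0.0, 0, 0, 0, 0],
    [0, 0, 0, 0, 0],
    [0, 0, 0, 0, 0],
    [0, 0, 0, 0, 0]
  ]
}}

```text
time_s: 20.88
ee_pos: [0.6103, 0.0988, 0.3033]
eef_rot: [-3.142, 0.0, 1.645]
force: [0.2, -0.3, 0.2]
grip_width: 0.094
grip_force: 0.0
```

{"api": "servo_tool", "payload": {
  "motion": [
    [0, 0, 0, 2, 0],
    [0, 0, 0, 5, 0],
    [0, 0, 0, 9, 0],
    [0, 0, 0, 13, 0],
    [0, 0, 0, 16, 0],
    [0, 0, 0, 16, 0],
    [0, 0, 0, 16, 0],
    [0, 0, 0, 16, 0]
  ]
}}

```text
time_s: 21.88
ee_pos: [0.6104, 0.0988, 0.4619]
eef_rot: [-3.139, 0.0, 1.645]
force: [-0.0, -0.0, 0.6]
grip_width: 0.0941
grip_force: 0.0
```

Run:
```python
from h import *
w=cam('wrist');cv2.imwrite('pics/f1.png',cv2.resize(w['image'][:,:,::-1],(800,600),interpolation=2))
m=np.array([.5687,.0961]);yaw=.075
Z=R.from_euler('z',yaw).as_matrix()
P=np.array([(.042,.0525,.149),(.042,-.0525,.149)])@Z.T+[*m,0]
print('expected jar top ends px',proj(w,P)/.64)
```

```text
expected jar top ends px [[401.01259547 227.46908409]
 [401.01171239 378.65976643]]
```

View pics/f1.png

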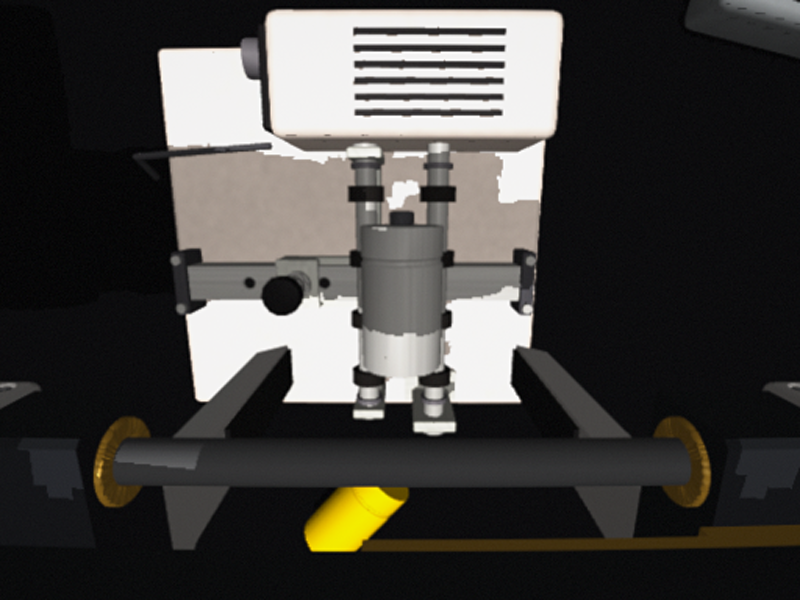

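The jar lies at (402,300) across both rollers, in line with them, and its ends match the expected pixels. The knob is still at its hole and the gripper is clear. Handing in.

```bash
python3 -c "
from station import ctrl
print(ctrl.hand_in())"
```

```text
the job is handed in; nothing more can be done
None
```

I moved the idler two holes nearer with the plunger fully home, laid the small steel jar in line on both rollers, left everything else on the bench alone, and handed the job in at about 22 s; the hand-in gave no verdict.

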